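# Offer the tube carrier plate out over the code reader

### The arm

A 6-joint arm with a two-finger parallel gripper is mounted at the origin on the work surface. World frame = base frame: x ahead of the robot, y to its left, z up, the work surface at z = 0. Lengths are in mm, angles in rad, forces in N, time in s.
With the tool pointing down it reaches from about 275 to 1000 mm from the base axis. Payload 8.4 kg.
Tool frame: the origin (TCP) lies on the centre line of the jaws, within the pads' length; the fingertips stand 22 mm ahead of it and the grasp point (between the pads) lies 3 mm ahead of it; z points along the fingers, y is the direction in which the jaws open and shut (so a half turn about z gives the same grasp; the last joint's range is limited). The gripper opens to 85 mm and grips with 20 to 120 N. Pads are 22 mm wide; open, the fingers measure 114 mm over their backs; the gripper's body (76 mm by 85 mm) begins 54 mm behind the grasp point. The pads swing forward as they close: fully open they stand 13 mm farther back than shut.
Start: joints at [-1.346, 0.353, 1.633, -0, 1.155, -0.002], TCP at [140.536, -608.997, 253.281] pointing down, gripper open.
Joint ranges: [-2.63, 2.63], [-0.92, 2.1], [0.06, 2.66], [-1.3, 4.44], [0, 2.69], [-3.02, 3.02]. Speed limits (rad/s): [2.22, 2.22, 2.79, 3.14, 3.14, 3.14].

### API

Orientations are given as [roll, pitch, yaw] about the fixed x, y, z axes, in that order (R = Rz(yaw) Ry(pitch) Rx(roll)).
In Python, from rig import r, optics, workorder, search_frame gives the robot as it stands.
- The arm moves only by the tool step_arm, never from a script. Its argument "series" is text: rows parted by semicolons, each of 6 numbers parted by spaces: the shift along the tool's x, y, z in cm, then the turn, a rotation vector about the tool's x, y, z in degrees. A call has 1 to 10 rows; each row is the pose to reach, as a shift and turn from the pose commanded when the call began, along the tool's axes at that moment; what a row does not reach only later rows make up. A row lasts 1/8 s, in which the tool goes at most 62.5 mm and 10.7 degrees, less where a joint would pass 70% of its speed; a pose out of reach is approached as far as the arm can. A call with a gripper value outside its range is refused whole. "grip" is the closure, from 0 (fully open) to 1 (shut), set as the call begins (left out, the last holds). The fingers move at their own pace and stop on an object; "newtons" is the grip in N (left out, the last holds). Time passes only in rows, so rows that repeat a pose let the fingers close. It gives the time, the measured TCP pose, the force and the opening at its end, in the units of the state.
- r.sense(): the state, without advancing time (a new reading comes with each control period).
- optics.grab_frame(name): name is "scene" or "top" or "wrist"; returns a dict with "color" (480x640x3 uint8, blue, green, red), "depth" (480x640 float32, mm along the optical axis (not along the pixel's ray), 0 where there is no reading), "fx", "fy", "cx", "cy" (pixels), "eye" and "rotation" of the camera in the world; the wrist camera has in their place "mount" (4x4, takes a point from camera to tool coordinates, whose origin is the TCP and whose axes are the flange's). Camera axes: x right, y down, z forward; pixel columns grow to the right and rows downward; lengths in mm; the calibration is good to about 2 mm. A picture is of the moment at which its call begins: read the wrist's pose just before it.
- workorder.sign_off(): hands the job in, once; it reports no verdict.
Trained networks look in a picture, given as the dict that the camera call returned (one of the last four; its "shot" number tells which), for a name from the list of things; names that differ only in an ending like _2 or _b are one class to them, and where a whole thing is asked for, a point or a joint stands for the part that bears it (a point fixed in the world has none). Each returns a list of dicts, best first, with "score" (0 to 1); they miss things now and then, are a little off and sometimes report something else, mostly with a low value. They report only what shows in the picture. A call takes as long as a camera call. They do not tell look-alikes from the thing itself.
- search_frame(picture, target): "xy" ([column, row] in pixels, amid what is visible of it).
The state is a dict: "clock": time; "qpos": joint angles; "qvel": joint speeds; "joint_efforts": joint torques, N m; "eef_pos": TCP position; "tcp_rot": TCP orientation; "contact_force": force on the tool from outside, world axes, zero at the start; "wrist_torque": the same for the moment, N m; "opening": opening from 0.0 (shut) to 1.0 (fully open).
Only numpy, scipy, OpenCV 4.12 (cv2) and the standard library are available. Lean on these libraries where they do the work, as an engineer would, in place of code of your own. Each camera call takes 0.05 s, during which the arm holds its last target.

### The job

Slide the tube carrier plate along the raised deck and out over the deck's edge on the side where the code reader with the two slim posts stands (not the mixer side), until the plate's leading edge is between the two posts and level with them. Keep the plate flat on the deck all the way, do not bump the reader or its posts, and leave the small jar on the deck where it is. At that reach the plate would tip off the deck, so finish while still holding it level with the gripper: do not let go.

Things in the scene. Friction and masses are not known exactly. Their poses are not given: they have to be found in the camera images.
- deck: Fixed grey riser: a slab on four short legs, 220 mm (its x) by 260 mm (its y), flat top 100 mm above the table. Origin at the centre of its footprint, on the table. Its y axis is the sliding direction; its two ends are at y = +130 and -130 mm. Its height axis is z. It stands turned by up to about 0.2 rad, differently each time.
- plate: Loose aluminium plate lying on the deck, 60 (its x) x 360 (y) x 10 mm, 0.3-0.55 kg, both ends alike, balanced at its middle. Origin: centre of its underside. Two upright grey grip fins at y = +90 and -90 mm, 14 mm thick (x), 40 long (y), tops 48 mm above the origin. At y = +155 and -155 a white block 46 (x) x 34 (y) mm with two capped tubes fixed in it, tops 68 mm above the origin.
- plate_left (a point): Middle of the plate's end edge at its y = +180 mm, at half thickness.
- plate_right (a point): Middle of the plate's end edge at its y = -180 mm, at half thickness.
- reader: Fixed code reader off the deck's left or right end: low white box 150 (its x) x 100 (y) x 45 mm high with a black-rimmed glass window, and two slim steel posts, 10 mm diameter, tops 140 mm above the table, at its x = +52 and -52 mm, y = 0. Origin: centre of its footprint, on the table. Its axes are parallel to the deck's within 0.05 rad.
- reader_mark (a point): The mark: the point midway between the reader's two posts, 105 mm above the table (half the plate's thickness above the deck's top). The 94 mm gap between the posts lets the 60 mm wide plate in.
- mixer: Fixed tube mixer: white box 130 x 110 mm, 60 mm high with a round black rubber cup on top (82 mm in all), without posts; it stands off the other end of the deck. Origin at the centre of its footprint, on the table.
- jar: Small loose specimen jar, 34 mm diameter, 42 mm tall, standing on the deck beside the plate, on the side away from the robot. Origin at the centre of its underside.
There are look-alikes about, which are no part of the job. Leave any green or purple look-alike of the reader alone.

How it is judged:
By the outcome, as a careful person would: the job done as asked, in the order asked, and still so for the second after the job is handed in, while the arm keeps its last pose, push and grip.
It also fails if it takes over 29 s, if anything falls off the work surface, if the arm or the gripper's body presses on something with over 40 N, if the wrist force passes 120 N, or if a joint passes its speed limit or range.

## Working session

There is one attempt and no reset: what is moved stays moved. The work goes in short steps, Python scripts to look and compute and a tool call to move; the robot and the scene stay as the last step left them, time stands still between calls to the robot, and variables do not carry over. Pictures are saved under pics/ and viewed, and the job is handed in when it is done.

Besides the shell and the picture viewer there is one more tool, called after ">>>" in YAML: its name, and indented under it one key for each argument. step_arm: Moves the arm, as the interface text tells. Its arguments: {"type":"object","properties":{"series":{"type":"string"},"grip":{"type":"number"},"newtons":{"type":"number"}},"required":["series"]}

```bash
ls; mkdir -p pics
cat > h.py <<'E'
import numpy as np, cv2, pickle
from rig import r, optics, workorder, search_frame
def grab(n):
    s=r.sense(); p=optics.grab_frame(n); return s,p
def world(p,u,v,z=None):
    R=np.array(p['rotation']);e=np.array(p['eye'])
    d=np.array([(u-p['cx'])/p['fx'],(v-p['cy'])/p['fy'],1.0])
    if z is None:
        dd=np.median([x for x in p['depth'][int(v)-1:int(v)+2,int(u)-1:int(u)+2].ravel() if x>0]); return e+R@(d*dd)
    w=R@d; return e+w*(z-e[2])/w[2]
def cloud(p):
    R=np.array(p['rotation']);e=np.array(p['eye'])
    v,u=np.mgrid[0:480,0:640]; z=p['depth']
    P=np.stack([(u-p['cx'])/p['fx']*z,(v-p['cy'])/p['fy']*z,z],-1)
    W=P@R.T+e; W[z<=0]=np.nan
    return W
E
python3 - <<'E'
from h import *
print(r.sense())
for n in ['scene','top']:
    s,p=grab(n); cv2.imwrite(f'pics/{n}0.png',p['color']); pickle.dump(p,open(f'{n}0.pkl','wb'))
    print(n,p['eye'],p['rotation'],p['fx'],p['cx'])
    for t in ['deck','plate','reader','mixer','jar']:
        print(t,search_frame(p,t)[:3])
E
```

```text
pics
{'clock': 0.0, 'qpos': array([-1.34642087e+00,  3.53650559e-01,  1.63413457e+00, -2.56046056e-05,
        1.15516813e+00, -2.42273381e-03]), 'qvel': array([ 4.86421707e-04,  7.15005998e-04,  9.16054247e-07,  1.48839438e-03,
       -1.03030925e-03, -5.00449741e-04]), 'joint_efforts': array([ 1.99663100e-04, -6.05260706e+01, -3.42070019e+01,  1.03493844e-04,
        9.26958688e-03, -4.66259394e-06]), 'eef_pos': array([ 140.41867327, -608.57462968,  252.55995469]), 'tcp_rot': array([-3.14023199e+00,  2.01141595e-05,  2.26808562e-01]), 'contact_force': array([-0.5128557 ,  0.48271717,  0.13906277]), 'wrist_torque': array([0.03054898, 0.01595893, 0.08086559]), 'opening': 0.9991627271135671}
scene [1583.17637212 -425.08471097 1113.47243626] [-2.24181383  0.01935268  1.04801048] 589.8896071639275 316.54581728431
deck [{'xy': [264.0, 298.8], 'score': 0.74}, {'xy': [258.6, 286.5], 'score': 0.26}]
plate [{'xy': [260.7, 284.9], 'score': 0.74}]
reader [{'xy': [450.8, 191.0], 'score': 0.92}, {'xy': [360.5, 251.6], 'score': 0.73}, {'xy': [415.3, 227.1], 'score': 0.73}]
mixer [{'xy': [360.8, 250.6], 'score': 0.24}]
jar [{'xy': [359.1, 250.0], 'score': 0.55}, {'xy': [274.3, 300.9], 'score': 0.52}]
top [ 318.83891931  191.48862451 1889.40427317] [-3.06820831e+00  2.39278055e-03 -1.58151300e+00] 573.5966370155004 312.8983162355557
deck [{'xy': [383.0, 217.6], 'score': 0.97}]
plate [{'xy': [381.4, 205.5], 'score': 0.9}]
reader [{'xy': [274.6, 225.5], 'score': 0.97}, {'xy': [212.0, 233.4], 'score': 0.8}, {'xy': [227.8, 302.7], 'score': 0.75}]
mixer [{'xy': [486.5, 188.8], 'score': 0.6}]
jar []
```

Run:
```python
s=open('h.py').read()
s=s.replace("R=np.array(p['rotation'])","R=rot(p['rotation'])")
s=s.replace("def grab(","from scipy.spatial.transform import Rotation as Ro\ndef rot(a): return Ro.from_euler('xyz',a).as_matrix()\ndef grab(",1)
open('h.py','w').write(s)
import cv2
```

```text
(no output)
```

View pics/scene0.png

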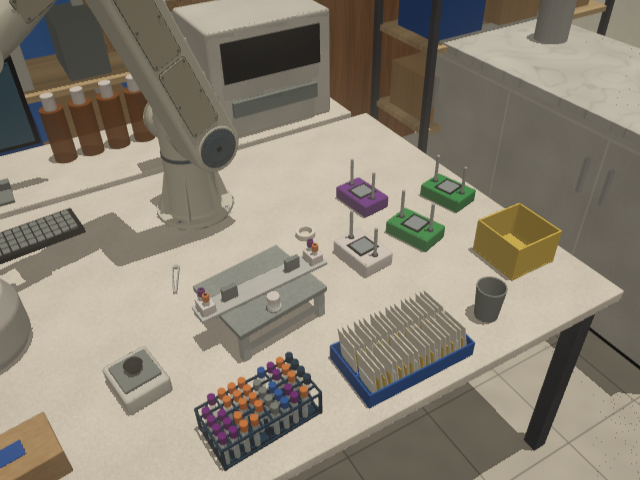

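View pics/top0.png

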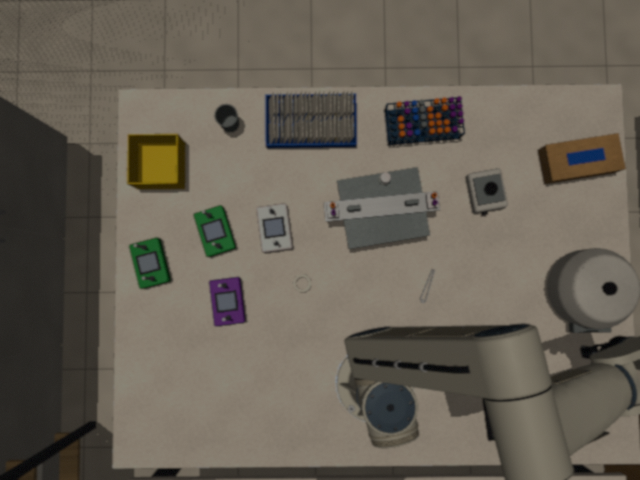

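Run:
```python
from h import *
for n in ['top','scene']:
    p=pickle.load(open(n+'0.pkl','rb'))
    W=cloud(p)
    pts={'top':{'reader':(274,228),'plate':(381,207),'finL':(353,209),'finR':(411,203),'jar':(386,178),'mixer':(490,188),'deckfront':(390,240),'capL1':(333,206),'capL2':(333,213)},
     'scene':{'jar':(274,296),'finR':(229,291),'finL':(292,264),'reader':(362,246)}}[n]
    for k,(u,v) in pts.items(): print(n,k,world(p,u,v).round(1))
p=pickle.load(open('top0.pkl','rb'));W=cloud(p)
np.save('/tmp/W.npy',W)
# deck mask: region z 90-104
u0,v0,u1,v1=310,150,450,265
S=W[v0:v1,u0:u1]
m=(S[...,2]>93)&(S[...,2]<200)
pt=S[m][:,:2].astype(np.float32)
print(m.sum())
img=((S[...,2]-0)/160*255).clip(0,255).astype(np.uint8)
cv2.imwrite('pics/dz.png',cv2.resize(img,None,fx=5,fy=5,interpolation=0))
```

```text
top reader [502.3 319.5  46.9]
top plate [557.9 -19.3 112. ]
top finL [548.2  70.5 145.8]
top finR [ 564.4 -107.1  147.8]
top jar [643.1 -32.5 144.9]
top mixer [ 620.4 -373.1   73.5]
top deckfront [455.5 -47.3  97.2]
top capL1 [555.  132.3 168.1]
top capL2 [534.4 132.4 163. ]
scene jar [650.6 -25.4 143.4]
scene finR [ 577.3 -109.3  141.2]
scene finL [559.3  71.  132.4]
scene reader [507.6 320.5  49.9]
6082<stdin>:16: RuntimeWarning: invalid value encountered in cast
```

View pics/dz.png

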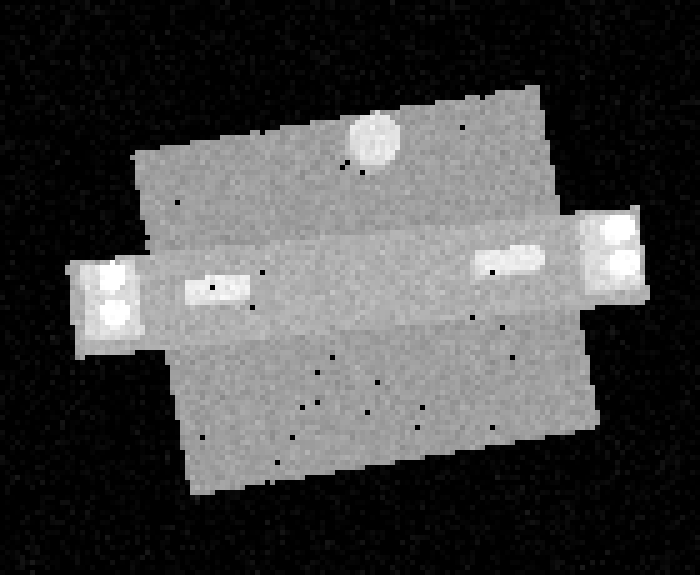

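```bash
cat > fit.py <<'E'
from h import *
from scipy.optimize import minimize
def fitrect(W,zlo,zhi,reg,size,x0,ztop):
    # reg: world xy bbox; soft IoU between label and rectangle using grid of pixels
    m=np.isfinite(W[...,2])&(W[...,0]>reg[0])&(W[...,0]<reg[1])&(W[...,1]>reg[2])&(W[...,1]<reg[3])
    P=W[m]; lab=((P[:,2]>zlo)&(P[:,2]<zhi)).astype(float)
    def cost(q):
        c,s=np.cos(q[2]),np.sin(q[2]); d=P[:,:2]-q[:2]
        x=d[:,0]*c+d[:,1]*s; y=-d[:,0]*s+d[:,1]*c
        w=2.0
        f=1/(1+np.exp(-(size[0]/2-abs(x))/w))*1/(1+np.exp(-(size[1]/2-abs(y))/w))
        return ((f-lab)**2).sum()
    best=None
    for k in range(3):
        res=minimize(cost,x0,method='Nelder-Mead',options=dict(initial_simplex=np.array([x0,[x0[0]+8,x0[1],x0[2]],[x0[0],x0[1]+8,x0[2]],[x0[0],x0[1],x0[2]+.05]]),xatol=1e-3,fatol=1e-3)); x0=res.x
    return res.x,res.fun,lab.sum()
if __name__=='__main__':
    for n in ['top0','scene0']:
        p=pickle.load(open(n+'.pkl','rb'));W=cloud(p)
        print(n,'plate',fitrect(W,105.5,220,(490,625,-220,180),(60,360),[556,-18,.09],0))
        print(n,'deck',fitrect(W,92,220,(400,700,-140,110),(220,260),[556,-18,.09],0))
        print(n,'reader',fitrect(W,35,300,(390,620,240,400),(150,100),[502,320,.09],0))
        z=W[...,2]
        for nm,box in {'deckz':(460,510,-80,40),'readerz':(440,560,290,350)}.items():
            q=(W[...,0]>box[0])&(W[...,0]<box[1])&(W[...,1]>box[2])&(W[...,1]<box[3]); print(nm,np.median(z[q]),np.percentile(z[q],[5,95]))
        q=(W[...,0]>380)&(W[...,0]<630)&(W[...,1]>250)&(W[...,1]<400)&(z>80)
        print('posts',W[q].round(0).tolist()[:40])
E
python3 fit.py
```

```text
top0 plate (array([ 5.62767655e+02, -2.18690662e+01,  8.20616902e-02]), np.float64(501.73250961402067), np.float64(2094.0))
top0 deck (array([ 5.61070371e+02, -2.59858628e+01,  1.62617990e-01]), np.float64(290.1771952522144), np.float64(5258.0))
top0 reader (array([5.06107183e+02, 3.22790940e+02, 1.30099403e-01]), np.float64(51.35245223767863), np.float64(1388.0))
deckz 99.54716518738394 [ 92.24410607 106.47948981]
readerz 45.991187878102664 [37.9713416  58.34801504]
posts [[560.0, 327.0, 148.0], [558.0, 331.0, 140.0], [558.0, 328.0, 142.0], [557.0, 325.0, 144.0], [555.0, 331.0, 140.0], [555.0, 328.0, 140.0], [556.0, 325.0, 135.0], [553.0, 332.0, 135.0], [551.0, 328.0, 143.0], [553.0, 325.0, 134.0], [556.0, 324.0, 111.0], [552.0, 330.0, 116.0], [553.0, 328.0, 107.0], [553.0, 325.0, 104.0], [552.0, 329.0, 94.0], [553.0, 326.0, 85.0], [456.0, 316.0, 143.0], [456.0, 313.0, 143.0], [453.0, 319.0, 143.0], [453.0, 316.0, 139.0], [453.0, 313.0, 139.0], [453.0, 311.0, 134.0], [450.0, 316.0, 138.0], [450.0, 314.0, 135.0], [450.0, 311.0, 133.0], [454.0, 310.0, 90.0], [448.0, 314.0, 122.0], [44
[... 725 characters left out ...]
0, 135.0], [451.0, 318.0, 132.0], [454.0, 319.0, 133.0], [451.0, 314.0, 130.0], [455.0, 315.0, 132.0], [458.0, 317.0, 133.0], [460.0, 309.0, 134.0], [458.0, 313.0, 131.0], [459.0, 316.0, 131.0], [448.0, 317.0, 120.0], [451.0, 318.0, 122.0], [450.0, 322.0, 120.0], [455.0, 312.0, 123.0], [459.0, 313.0, 125.0], [459.0, 316.0, 124.0], [454.0, 313.0, 118.0], [455.0, 316.0, 117.0], [455.0, 319.0, 116.0], [453.0, 314.0, 114.0], [457.0, 314.0, 116.0], [458.0, 317.0, 116.0], [453.0, 314.0, 110.0], [462.0, 311.0, 117.0], [458.0, 317.0, 112.0], [450.0, 316.0, 104.0], [453.0, 317.0, 106.0], [457.0, 318.0, 108.0], [449.0, 316.0, 100.0], [453.0, 317.0, 102.0], [455.0, 319.0, 103.0], [455.0, 313.0, 101.0]]
```

Run:
```python
from h import *
p=pickle.load(open('top0.pkl','rb'));W=cloud(p)
print(world(p,597,290),world(p,570,270),world(p,560,300),world(p,610,290))
s,q=grab('wrist'); cv2.imwrite('pics/wrist0.png',q['color']); print(np.array(q['mount']).round(3),q['fx'],q['cx'],q['cy'])
# refined post tops: color crop
c=p['color'][190:260,240:310]; cv2.imwrite('pics/rd.png',cv2.resize(c,None,fx=8,fy=8,interpolation=cv2.INTER_CUBIC))
```

```text
[ 293.70113664 -648.55224773  176.85847105] [ 354.54820985 -584.38745902  146.75358172] [ 263.5123983  -561.80769138  119.64682264] [ 293.51046634 -679.50488929  191.73786932]
[[-0.00000e+00 -9.64000e-01 -2.65000e-01  6.64200e+01]
 [ 1.00000e+00 -0.00000e+00  1.00000e-03  1.48000e-01]
 [-1.00000e-03 -2.65000e-01  9.64000e-01 -1.21001e+02]
 [ 0.00000e+00  0.00000e+00  0.00000e+00  1.00000e+00]] 385.1230083193703 320.2703818729576 233.22188045161823
```

View pics/rd.png

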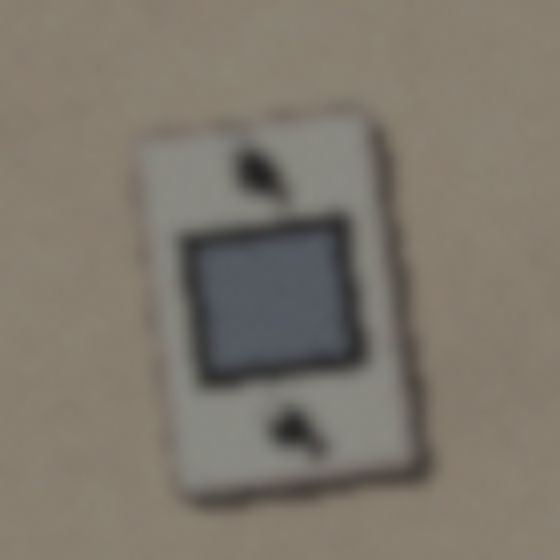

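View pics/wrist0.png

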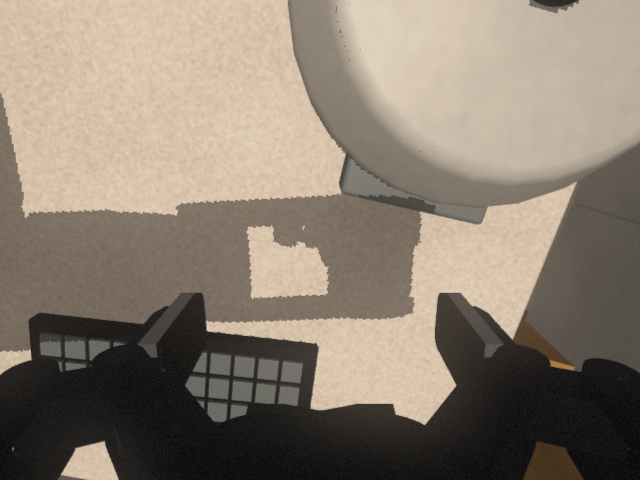

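>>> step_arm:
  series: "2.1 -1.6 -1 0 0 -4; 6.4 -4.7 -2.5 0 0 -12; 11.1 -8.2 -3 0 0 -21; 15.9 -11.7 -3 0 0 -30; 20.7 -15.2 -3 0 0 -39; 25.4 -18.7 -3 0 0 -48; 30.2 -22.2 -3 0 0 -57; 35.0 -25.7 -2 0 0 -66; 39.8 -29.3 -1 0 0 -74; 44.0 -32.4 0 0 0 -82"
  grip: 0

```text
clock: 1.9
eef_pos: [497.4, -191.4, 253.8]
tcp_rot: [3.14, 0.0, 1.666]
contact_force: [0.2, -0.0, 0.5]
opening: 1.001
```

>>> step_arm:
  series: "3.5 3.8 0 0 0 0; 6.5 7.0 0 0 0 0; 7.4 7.9 0 0 0 0; 7.4 7.9 0 0 0 0"

```text
clock: 2.4
eef_pos: [568.4, -112.9, 253.5]
tcp_rot: [-3.141, 0.0, 1.661]
contact_force: [-0.1, -0.1, 0.4]
opening: 0.999
```

```bash
cat >> h.py <<'E'
def wristify(s,q):
    T=rot(s['tcp_rot']); M=np.array(q['mount']); R=T@M[:3,:3]; e=T@M[:3,3]+s['eef_pos']
    q=dict(q); q['eye']=e; q['rotation']=Ro.from_matrix(R).as_euler('xyz'); return q
E
python3 - <<'E'
from h import *
s,q=grab('wrist'); q=wristify(s,q); pickle.dump(q,open('w1.pkl','wb')); cv2.imwrite('pics/wrist1.png',q['color'])
print(s['eef_pos'],s['tcp_rot'],s['clock'],s['contact_force'])
E
```

```text
[ 568.43591299 -112.87538136  253.49395429] [-3.14140033e+00  7.11134237e-05  1.66065948e+00] 2.4 [-0.07857637 -0.077004    0.35425544]
```

View pics/wrist1.png

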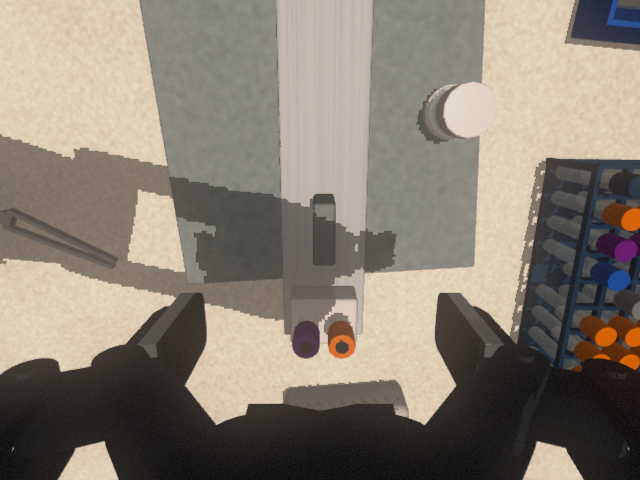

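Run:
```python
from h import *
from fit import fitrect
q=pickle.load(open('w1.pkl','rb')); W=cloud(q); z=W[...,2]
m=(abs(W[...,0]-568)<40)&(abs(W[...,1]+110)<45)&(z>142)&(z<155)
P=W[m]; print(len(P),P.mean(0)); print(cv2.minAreaRect(P[:,:2].astype(np.float32)), np.percentile(P,[2,98],axis=0))
print('fin',fitrect(W,140,156,(535,605,-150,-75),(14,40),[568,-110,.09],0))
print('plate?',fitrect(W,105,220,(500,640,-230,20),(60,360),[563,-20,.09],0))
m=(abs(W[...,0]-568)<25)&(W[...,1]>-60)&(W[...,1]<20); print('plate z',np.median(z[m]))
m=(abs(W[...,0]-490)<25)&(W[...,1]>-100)&(W[...,1]<-10); print('deck z',np.median(z[m]))
m=(abs(W[...,0]-650)<40)&(abs(W[...,1]+30)<40)&(z>130); print('jar',np.nanmedian(W[m],axis=0))
```

```text
1446 [ 569.71113942 -108.47985751  148.21695693]
((569.9380493164062, -109.30690002441406), (13.723824501037598, 39.65389633178711), 4.889299392700195) [[ 562.52405044 -128.12942064  145.93440881]
 [ 577.03723698  -90.0675682   149.74130429]]
fin (array([ 5.71472606e+02, -1.26267081e+02,  9.29365954e-02]), np.float64(771.8141387269995), np.float64(1460.0))
plate? (array([ 5.64467855e+02, -4.57518058e+01,  8.99104141e-02]), np.float64(26105.7242055154), np.float64(30526.0))
plate z 110.44949714395963
deck z 100.4299144822283
jar [645.04097848 -29.41250001 142.36945517]
```

>>> step_arm:
  series: "0.3 0.2 3 0 0 0; 0.3 0.2 7.5 0 0 0; 0.3 0.2 10.5 0 0 0; 0.3 0.2 11.8 0 0 0; 0.3 0.2 11.8 0 0 0"

```text
clock: 3.08
eef_pos: [569.7, -111.3, 135.2]
tcp_rot: [-3.141, -0.0, 1.657]
contact_force: [0.1, -0.6, 0.3]
opening: 0.999
```

Run:
```python
from h import *
s,q=grab('wrist'); q=wristify(s,q); pickle.dump(q,open('w2.pkl','wb')); cv2.imwrite('pics/wrist2.png',q['color'])
print(s['eef_pos'],s['tcp_rot'],s['clock'],s['contact_force'],s['wrist_torque'])
```

```text
[ 569.73595684 -111.27307504  135.16425771] [-3.14051906e+00 -2.04201606e-04  1.65717766e+00] 3.075 [ 0.10538393 -0.60336266  0.29359117] [0.02171163 0.03287854 0.00100511]
```

View pics/wrist2.png

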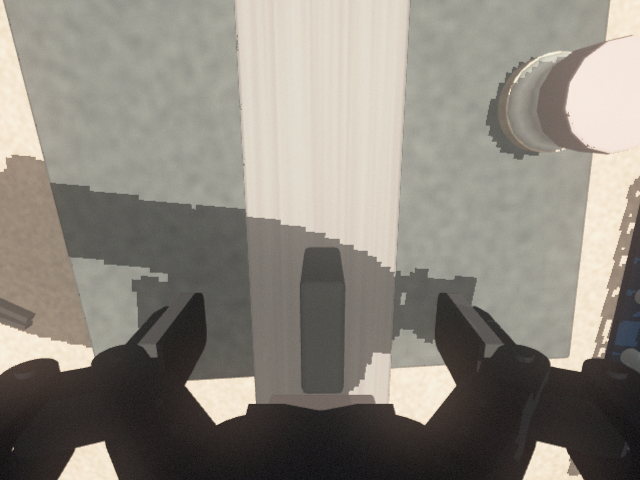

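>>> step_arm:
  series: "0 0 0 0 0 0; 0 0 0 0 0 0; 0 0 0 0 0 0; 0 0 0 0 0 0; 0 0 0 0 0 0; 0 0 0 0 0 0"
  grip: 1
  newtons: 90

```text
clock: 3.88
eef_pos: [570.6, -110.6, 135.7]
tcp_rot: [3.141, 0.0, 1.658]
contact_force: [-0.7, 0.3, 5.8]
opening: 0.152
```

Run:
```python
from h import *
s,q=grab('wrist'); q=wristify(s,q); pickle.dump(q,open('w3.pkl','wb')); cv2.imwrite('pics/wrist3.png',q['color'])
print(s['eef_pos'],s['tcp_rot'],s['clock'],s['contact_force'],s['wrist_torque'],s['opening'])
s,p=grab('top'); pickle.dump(p,open('top1.pkl','wb')); cv2.imwrite('pics/top1.png',p['color'])
```

```text
[ 570.60628747 -110.60208269  135.70441938] [3.14111970e+00 1.58324319e-04 1.65813937e+00] 3.875 [-0.69161015  0.33460963  5.78219265] [0.01339467 0.21087649 0.10250022] 0.15205279933726665
```

View pics/wrist3.png

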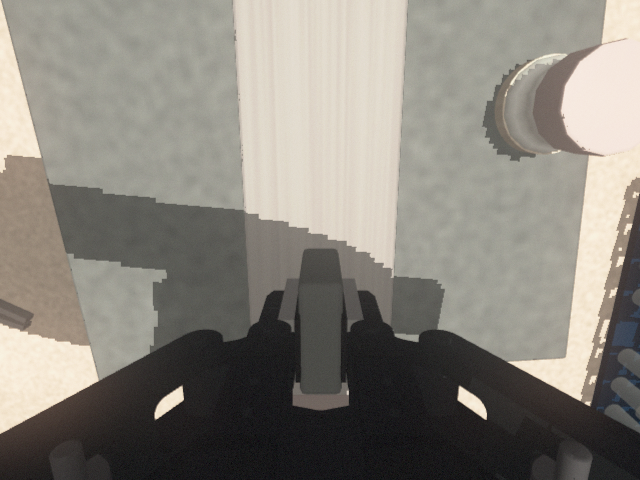

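View pics/top1.png

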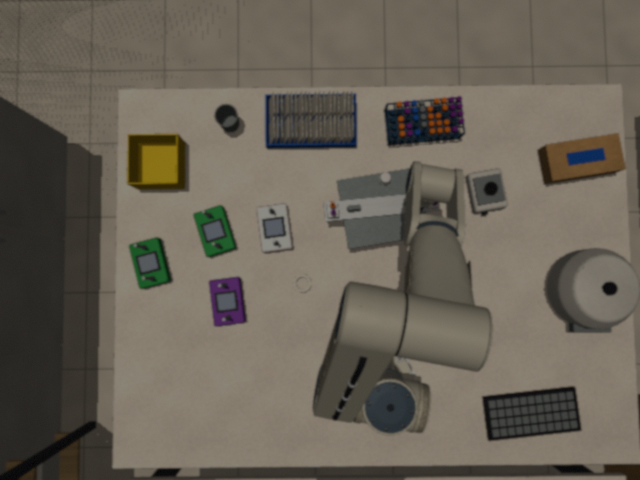

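>>> step_arm:
  series: "0.5 0 0 0 0 -0.1; 1.4 -0.1 0 0 0 -0.2; 2.6 -0.2 0 0 0 -0.4; 3.9 -0.4 0 0 0 -0.7; 5.3 -0.5 0 0 0 -0.9; 6.7 -0.6 0 0 0 -1.2; 8.1 -0.8 0 0 0 -1.4; 9.5 -0.9 0 0 0 -1.6; 10.8 -1.0 0 0 0 -1.9; 11.6 -1.1 0 0 0 -2.0"

```text
clock: 5.22
eef_pos: [549.6, 4.7, 135.7]
tcp_rot: [3.14, 0.001, 1.694]
contact_force: [1.2, -4.2, 6.4]
opening: 0.155
```

Run:
```python
from h import *
s=r.sense()
print(s['eef_pos'],s['tcp_rot'],s['clock'],s['contact_force'],s['wrist_torque'],s['opening'])
for n in ['top','scene']:
    s,p=grab(n); pickle.dump(p,open(n+'2.pkl','wb'))
    if n=='top': c=p['color'][170:270,240:400]; c=cv2.resize(c,None,fx=5,fy=5,interpolation=cv2.INTER_CUBIC)
    else: c=p['color'][190:330,220:420]; c=cv2.resize(c,None,fx=4,fy=4,interpolation=cv2.INTER_CUBIC)
    cv2.imwrite(f'pics/{n}2.png',c)
```

```text
[549.64038459   4.66289437 135.69617193] [3.14044202e+00 5.40604837e-04 1.69361067e+00] 5.225 [ 1.22179067 -4.16159847  6.41507484] [-0.63463923 -0.11294519 -0.02622585] 0.15459371531448501
```

View pics/top2.png

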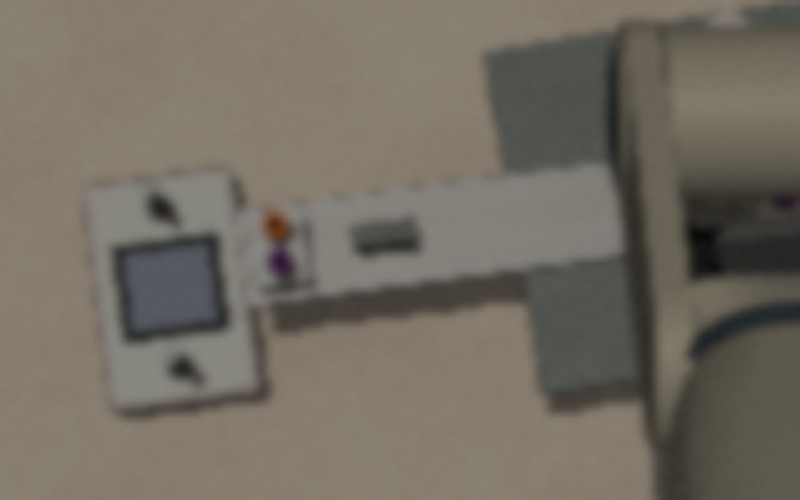

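View pics/scene2.png

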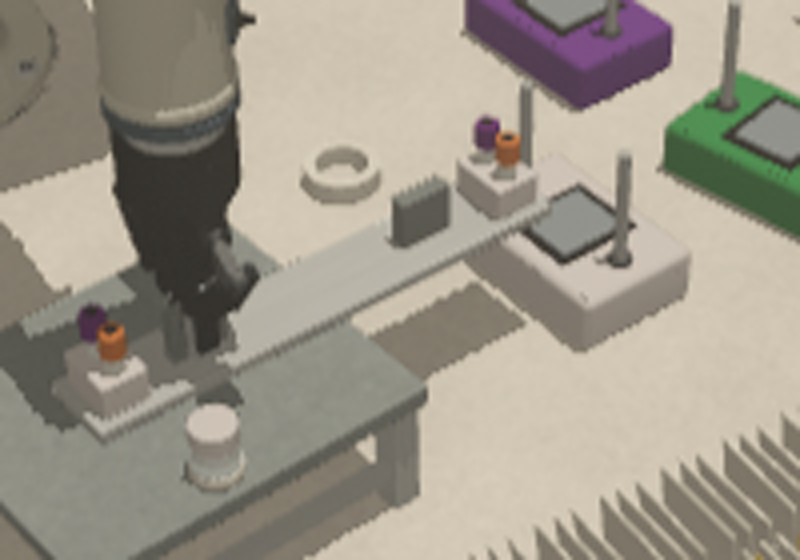

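Run:
```python
from h import *
from fit import fitrect
for n in ['top2','scene2']:
    p=pickle.load(open(n+'.pkl','rb')); W=cloud(p); z=W[...,2]
    q0=[549.6-11-90*.12,4.7+89.3,.12]
    f=fitrect(W,104 if n=='top2' else 102,130,(480,610,140,310),(60,360),[541,94,.115],0); c=f[0]
    print(n,'plate',f, 'lead',c[:2]+180*np.array([-np.sin(c[2]),np.cos(c[2])]))
    # posts
    for nm,x0,y0 in [('A',452,315),('B',555,328)]:
        m=(np.hypot(W[...,0]-x0,W[...,1]-y0)<14)&(z>75)&(z<146)
        print(nm,m.sum(),np.median(W[m],axis=0).round(1),W[m].mean(0).round(1))
    print('reader',fitrect(W,35,60,(390,620,250,400),(150,100),[505,322,.128],0))
# expected from robot
c=np.array([549.6,4.7]);th=1.6936-np.pi/2
```

```text
top2 plate (array([5.35398226e+02, 9.53712866e+01, 1.17148992e-02]), np.float64(337.4904131275984), np.float64(543.0)) lead [533.28959269 275.35893526]
A 12 [452.1 313.2 133.7] [452.1 313.2 125.1]
B 16 [554.  328.2 128.9] [554.9 327.7 123.5]
reader (array([5.06101181e+02, 3.23045005e+02, 1.23997478e-01]), np.float64(97.96828210632329), np.float64(1321.0))
scene2 plate (array([5.43177697e+02, 5.72614605e+01, 1.12160568e-01]), np.float64(577.3449011841933), np.float64(670.0)) lead [523.03109753 236.13044756]
A 60 [454.5 316.1 111.3] [454.4 316.1 111.7]
B 74 [557.3 329.1 114.3] [557.1 329.3 112.4]
reader (array([4.99419474e+02, 3.28101290e+02, 1.05509826e-01]), np.float64(310.0870501350713), np.float64(970.0))
```

Run:
```python
from h import *
from fit import fitrect
p=pickle.load(open('top2.pkl','rb')); W=cloud(p); z=W[...,2]
for zl in (95,100,105):
    f=fitrect(W,zl,220,(470,620,145,300),(60,360),[527,95,.12],0); c=f[0]
    print('plate',f, 'lead',c[:2]+180*np.array([-np.sin(c[2]),np.cos(c[2])]))
def proj(p,P):
    R=rot(p['rotation']); d=R.T@(np.array(P)-np.array(p['eye'])); return np.array([p['cx']+p['fx']*d[0]/d[2],p['cy']+p['fy']*d[1]/d[2]])
# overlay predicted plate outline & posts in both images
th=.1228; ex=np.array([np.cos(th),np.sin(th)]); ey=np.array([-np.sin(th),np.cos(th)]); fin=np.array([548.9,6.0]); C=fin+90*ey
mk=np.array([505.,322.]); ty=.126; rx=np.array([np.cos(ty),np.sin(ty)])
for n,(x0,y0,x1,y1,k) in {'top2':(240,170,400,270,5),'scene2':(220,190,420,330,4)}.items():
    p=pickle.load(open(n+'.pkl','rb'))
    c=cv2.resize(p['color'][y0:y1,x0:x1],None,fx=k,fy=k,interpolation=cv2.INTER_CUBIC)
    f=lambda P: tuple(int(v) for v in ((proj(p,P)-[x0,y0]+.5)*k-.5))
    cor=[C+sx*30*ex+sy*180*ey for sx,sy in [(-1,-1),(1,-1),(1,1),(-1,1)]]
    pts=[f([*q,110]) for q in cor]
    cv2.polylines(c,[np.array(pts)],True,(0,0,255),1)
    for s in (-1,1):
        q=mk+s*52*rx
        cv2.line(c,f([*q,45]),f([*q,140]),(0,255,255),1)
    rc=[mk+sx*75*rx+sy*50*np.array([-rx[1],rx[0]]) for sx,sy in [(-1,-1),(1,-1),(1,1),(-1,1)]]
    cv2.polylines(c,[np.array([f([*q,45]) for q in rc])],True,(255,0,0),1)
    cv2.imwrite(f'pics/{n}ov.png',c)
```

```text
plate (array([5.43563277e+02, 9.63714273e+01, 1.33735600e-01]), np.float64(89.19635674357093), np.float64(798.0)) lead [519.56256123 274.76415606]
plate (array([5.43559439e+02, 9.64020768e+01, 1.31415913e-01]), np.float64(93.85062219393276), np.float64(790.0)) lead [519.97260248 274.84999959]
plate (array([5.45929259e+02, 9.60801159e+01, 1.36940357e-01]), np.float64(144.68205569897611), np.float64(711.0)) lead [521.35696255 274.39501223]
```

View pics/top2ov.png

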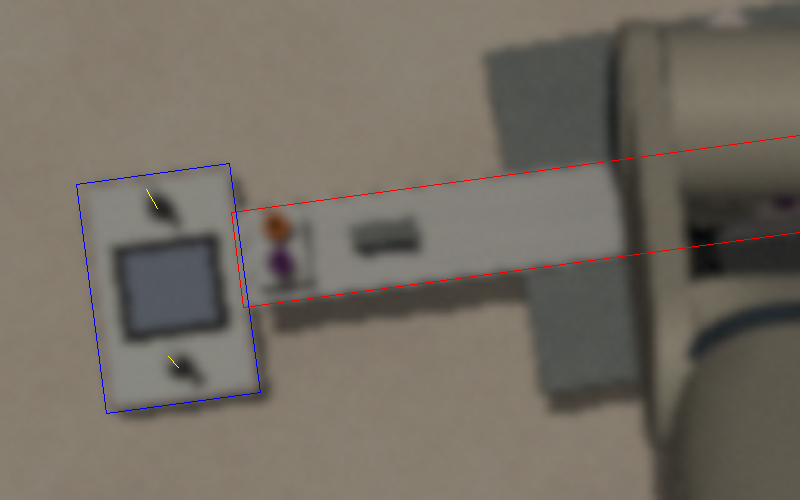

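View pics/scene2ov.png

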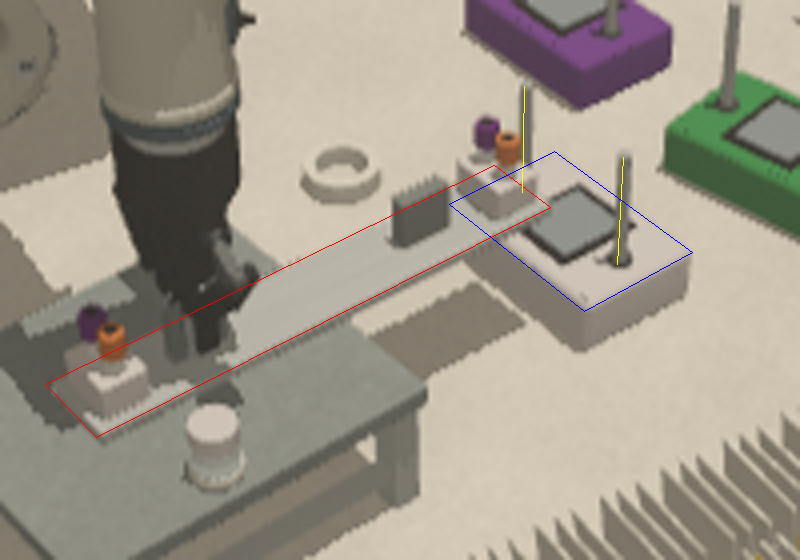

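Run:
```python
from h import *
p=pickle.load(open('top2.pkl','rb')); W=cloud(p); z=W[...,2]
x0,y0,x1,y1,k=240,170,400,270,5
c=cv2.resize(p['color'][y0:y1,x0:x1],None,fx=k,fy=k,interpolation=0)
m=((z>22)&np.isfinite(z)).astype(np.uint8)[y0:y1,x0:x1]
m2=((z>78)&np.isfinite(z)).astype(np.uint8)[y0:y1,x0:x1]
for mm,col in ((m,(0,255,0)),(m2,(0,0,255))):
    M=cv2.resize(mm,None,fx=k,fy=k,interpolation=0)
    cs,_=cv2.findContours(M,cv2.RETR_LIST,cv2.CHAIN_APPROX_NONE); cv2.drawContours(c,cs,-1,col,1)
cv2.imwrite('pics/top2m.png',c)
s,q=grab('wrist'); q=wristify(s,q); pickle.dump(q,open('w4.pkl','wb')); cv2.imwrite('pics/wrist4.png',q['color'])
print(s['eef_pos'],s['tcp_rot'],s['contact_force'],s['wrist_torque'])
W=cloud(q);z=W[...,2]
# plate edges: rows
P=[]
for v in range(10,240,5):
    row=z[v]; idx=np.where((row>106)&(row<116)&(W[v,:,0]>440)&(W[v,:,0]<640))[0]
    if len(idx)>50: P.append((W[v,idx[0],0],W[v,idx[0],1],W[v,idx[-1],0],W[v,idx[-1],1],np.median(row[idx])))
P=np.array(P); print(P[::6].round(1))
a=np.polyfit(P[:,1],P[:,0],1);b=np.polyfit(P[:,3],P[:,2],1); print('edges',a,b, 'yaw',-np.arctan(a[0]),-np.arctan(b[0]), 'width',(np.polyval(b,50)-np.polyval(a,50))*np.cos(.12))
print('center at y=50',(np.polyval(a,50)+np.polyval(b,50))/2)
print('plate z along y', np.polyfit(P[:,1],P[:,4],1))
m=(abs(W[...,0]-545)<40)&(abs(W[...,1]-5)<45)&(z>143)&(z<155)
print('fin',cv2.minAreaRect(W[m][:,:2].astype(np.float32)))
```

```text
[549.49317964   5.38558717 135.68904007] [ 3.14063954e+00 -6.30165204e-04  1.69352846e+00] [-0.30224734  3.13579989  7.32635334] [0.4243068  0.03297802 0.08463861]
[[506.  106.7 565.4 113.5 110.4]
 [507.7  97.1 566.2 104.  110.4]
 [509.3  87.4 568.   94.8 110.4]
 [510.   77.5 568.6  84.6 110.5]
 [511.5  67.  570.5  74.3 110.4]
 [512.6  56.2 571.5  63.5 110.5]
 [514.2  45.  572.7  52.2 110.5]
 [516.   33.6 574.5  40.5 110.5]]
edges [-1.25215268e-01  5.19813535e+02] [-1.23197773e-01  5.79422368e+02] yaw 0.12456694467493037 0.12258010245605488 width 59.28031329823462
center at y=50 543.4076258453182
plate z along y [-8.14703021e-04  1.10504810e+02]
fin ((546.7127075195312, 7.807140350341797), (38.834190368652344, 38.014007568359375), 61.172096252441406)
```

View pics/top2m.png

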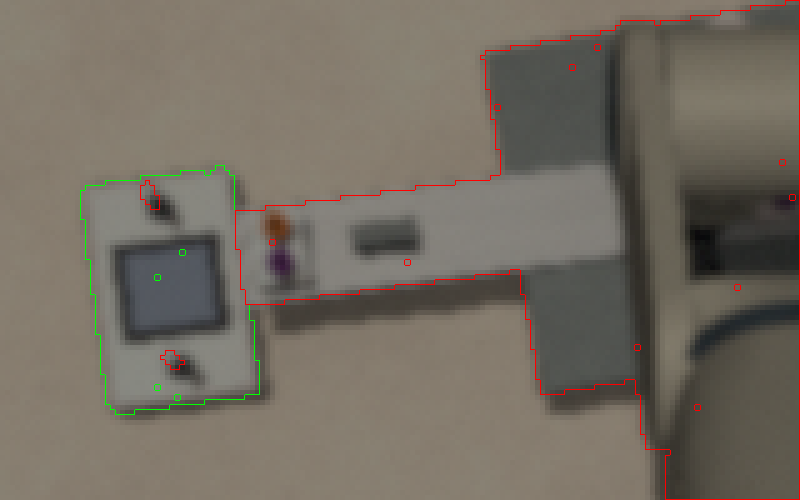

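View pics/wrist4.png

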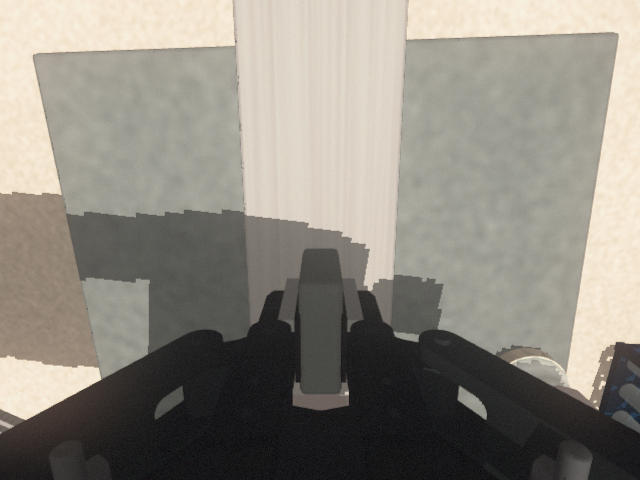

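>>> step_arm:
  series: "0.4 0 0 0 0 0; 1.1 -0.1 0 0 0 0; 1.9 -0.2 0 0 0 0; 2.7 -0.3 0 0 0 0; 3.5 -0.4 0 0 0 0; 4.2 -0.5 0 0 0 0; 4.7 -0.6 0 0 0 0; 4.9 -0.6 0 0 0 0; 4.9 -0.6 0 0 0 0; 4.9 -0.6 0 0 0 0"
  newtons: 110

```text
clock: 6.62
eef_pos: [537.7, 52.3, 135.7]
tcp_rot: [3.141, 0.0, 1.693]
contact_force: [-0.1, -2.2, 7.3]
opening: 0.147
```

```bash
cat > m.py <<'E'
import sys
from h import *
from fit import fitrect
k=sys.argv[1]
s,q=grab('wrist'); q=wristify(s,q); cv2.imwrite(f'pics/wrist{k}.png',q['color'])
print(s['eef_pos'],s['tcp_rot'],s['clock'],s['contact_force'],s['wrist_torque'],s['opening'])
W=cloud(q);z=W[...,2]; P=[]
for v in range(10,240,5):
    row=z[v]; idx=np.where((row>104)&(row<118)&(abs(W[v,:,0]-s['eef_pos'][0])<100))[0]
    if len(idx)>50: P.append((W[v,idx[0],0],W[v,idx[0],1],W[v,idx[-1],0],W[v,idx[-1],1],np.median(row[idx])))
P=np.array(P); a=np.polyfit(P[:,1],P[:,0],1);b=np.polyfit(P[:,3],P[:,2],1)
yw=-np.arctan((a[0]+b[0])/2); fin=s['eef_pos'][:2]+[-.7,1.3]
print('yaw',-np.arctan(a[0]),-np.arctan(b[0]),'slope z',np.polyfit(P[:,1],P[:,4],1))
fy=fin[1]; fx=(np.polyval(a,fy)+np.polyval(b,fy))/2; print('fin by edges',fx,'vs',fin); lead=fin+270*np.array([-np.sin(yw),np.cos(yw)]); print('lead wrist',lead)
for n in ['top','scene']:
    s,p=grab(n); pickle.dump(p,open(f'{n}{k}.pkl','wb'))
    if n=='top': c=p['color'][170:270,240:400]; c=cv2.resize(c,None,fx=5,fy=5,interpolation=cv2.INTER_CUBIC)
    else: c=p['color'][190:330,220:420]; c=cv2.resize(c,None,fx=4,fy=4,interpolation=cv2.INTER_CUBIC)
    cv2.imwrite(f'pics/{n}{k}.png',c)
    if n=='top':
        W=cloud(p)
        C=lead-180*np.array([-np.sin(yw),np.cos(yw)])
        for zl in (90,100):
            f=fitrect(W,zl,220,(485,620,150,400),(60,360),[*C,yw],0); g=f[0]
            print('top plate',g,f[1], 'lead',g[:2]+180*np.array([-np.sin(g[2]),np.cos(g[2])]))
        print('top reader',fitrect(W,30,300,(390,620,240,400),(150,100),[505,322,.126],0))
E
python3 m.py 5
```

```text
[537.67310135  52.31132863 135.72695779] [3.14061266e+00 8.49549006e-05 1.69321182e+00] 6.625 [-0.14890682 -2.18847192  7.29828407] [-0.29146839 -0.04139754  0.07148218] 0.146600806506793
yaw 0.12413657520868832 0.1224101469532072 slope z [-6.43232659e-04  1.10478811e+02]
fin by edges 537.005803940398 vs [536.97310135  53.61132863]
lead wrist [503.77350367 321.56241878]
top plate [5.31123958e+02 1.45282411e+02 1.28757634e-01] 91.94880762025251 lead [508.01156904 323.79240395]
top plate [5.31169759e+02 1.45286443e+02 1.28408877e-01] 103.61421898053084 lead [508.11962847 323.80448511]
top reader (array([5.05978466e+02, 3.21306987e+02, 1.22649827e-01]), np.float64(215.9361922269491), np.float64(1603.0))
```

View pics/top5.png

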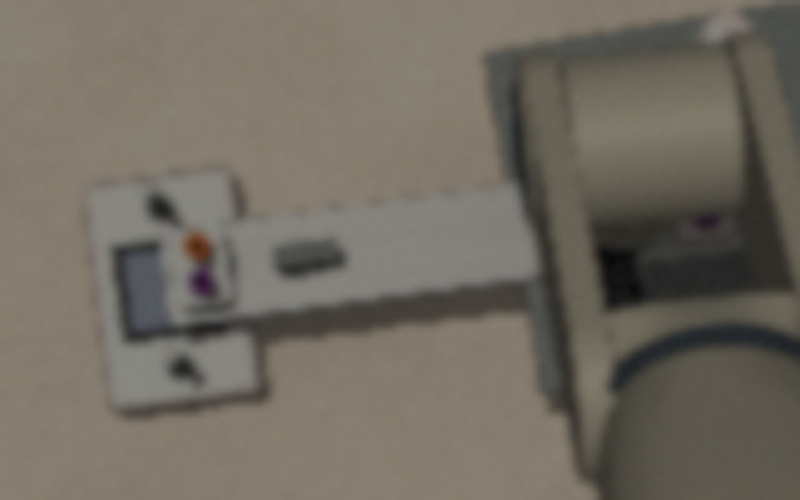

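View pics/scene5.png

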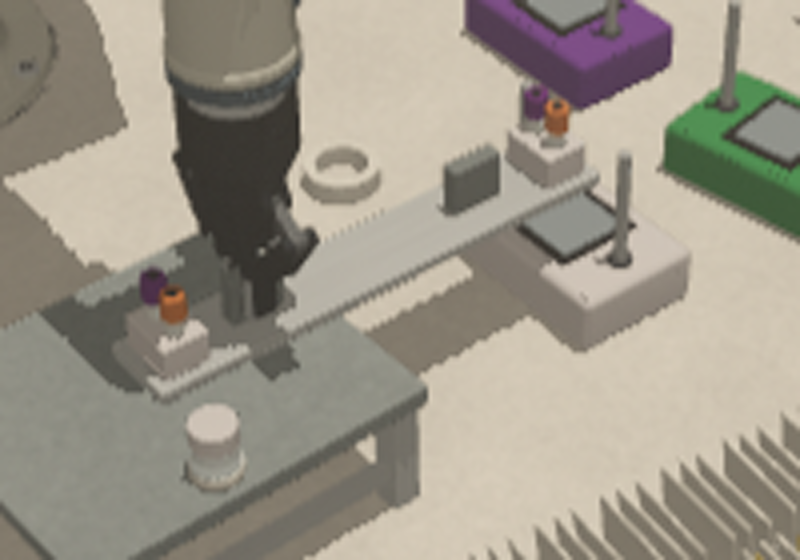

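Run:
```python
from h import *
def proj(p,P):
    R=rot(p['rotation']); d=R.T@(np.array(P)-np.array(p['eye'])); return np.array([p['cx']+p['fx']*d[0]/d[2],p['cy']+p['fy']*d[1]/d[2]])
p=pickle.load(open('scene5.pkl','rb'))
x0,y0,x1,y1,k=325,195,405,265,10
c=cv2.resize(p['color'][y0:y1,x0:x1],None,fx=k,fy=k,interpolation=cv2.INTER_CUBIC)
f=lambda P: tuple(int(v) for v in ((proj(p,P)-[x0,y0]+.5)*k-.5))
th=.1233; ex=np.array([np.cos(th),np.sin(th)]); ey=np.array([-np.sin(th),np.cos(th)]); L=np.array([503.8,321.6])
pts=[f([*q,110]) for q in (L-30*ex-100*ey,L-30*ex,L+30*ex,L+30*ex-100*ey)]
cv2.polylines(c,[np.array(pts)],False,(0,0,255),1)
mk=np.array([504.5,323.5]); ty=.126; rx=np.array([np.cos(ty),np.sin(ty)])
for s in (-1,1):
    q=mk+s*52*rx; cv2.line(c,f([*q,45]),f([*q,140]),(0,255,255),1)
print('jac',proj(p,[*(mk+[0,10]),105])-proj(p,[*mk,105]),proj(p,[*(mk+[10,0]),105])-proj(p,[*mk,105]))
cv2.imwrite('pics/sc5ov.png',c)
W=cloud(p);z=W[...,2]
for nm,xx,yy in [('A',452,316),('B',556,329)]:
    m=(np.hypot(W[...,0]-xx,W[...,1]-yy)<14)&(z>115)&(z<146); print(nm,m.sum(),W[m].mean(0).round(1))
```

```text
jac [ 2.98276455 -1.13298797] [1.98463041 1.86853639]
A 12 [452.4 314.7 133.7]
B 34 [557.5 328.7 130.2]
```

View pics/sc5ov.png

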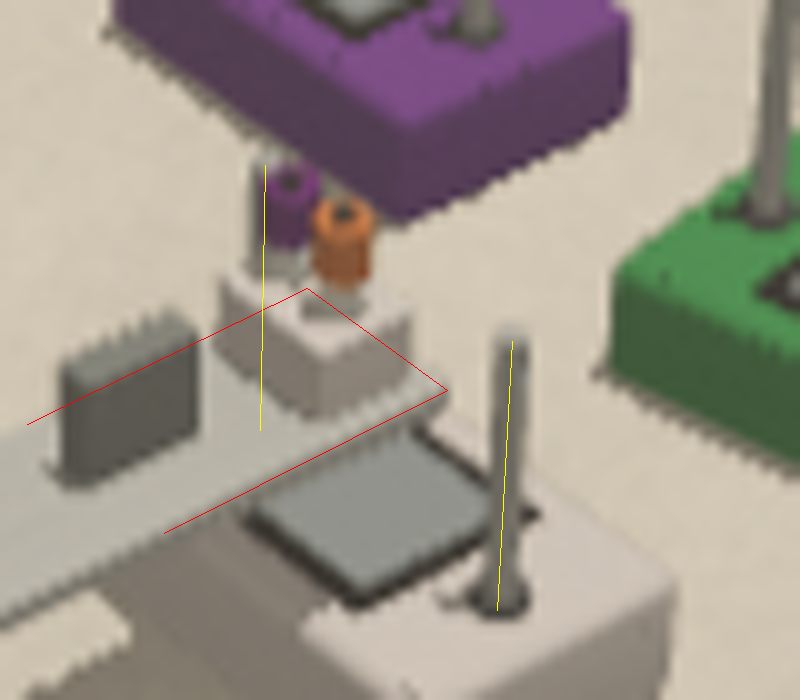

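>>> step_arm:
  series: "0.1 0 0 0 0 0; 0.1 0 0 0 0 0; 0.1 0 0 0 0 0; 0.1 0 0 0 0 0"

```text
clock: 7.28
eef_pos: [537.6, 53.0, 135.8]
tcp_rot: [3.141, 0.001, 1.693]
contact_force: [1.3, -4.0, 6.9]
opening: 0.15
```

```bash
python3 m.py 6
python3 - <<'E'
from h import *
p=pickle.load(open('scene6.pkl','rb')); print(world(p,274,298))
E
```

```text
[537.61541644  53.0014962  135.75066855] [3.14057127e+00 5.15408833e-04 1.69320719e+00] 7.275 [ 1.29189579 -4.01046328  6.94201177] [-0.6378036  -0.03586089  0.00781506] 0.15040536995603154
yaw 0.12478167721721613 0.12138333355907167 slope z [-9.25405981e-04  1.10513142e+02]
fin by edges 536.9406253567524 vs [536.91541644  54.3014962 ]
lead wrist [503.76688838 322.25890903]
top plate [5.30326970e+02 1.45803650e+02 1.22122235e-01] 92.82548374498616 lead [508.39956666 324.46307218]
top plate [5.30378570e+02 1.45811197e+02 1.20785299e-01] 95.32028246827231 lead [508.69004179 324.49977488]
top reader (array([5.05797381e+02, 3.21327339e+02, 1.27632609e-01]), np.float64(214.88381030550647), np.float64(1601.0))
[656.17024166 -28.21515403 142.88892843]
```

View pics/scene6.png

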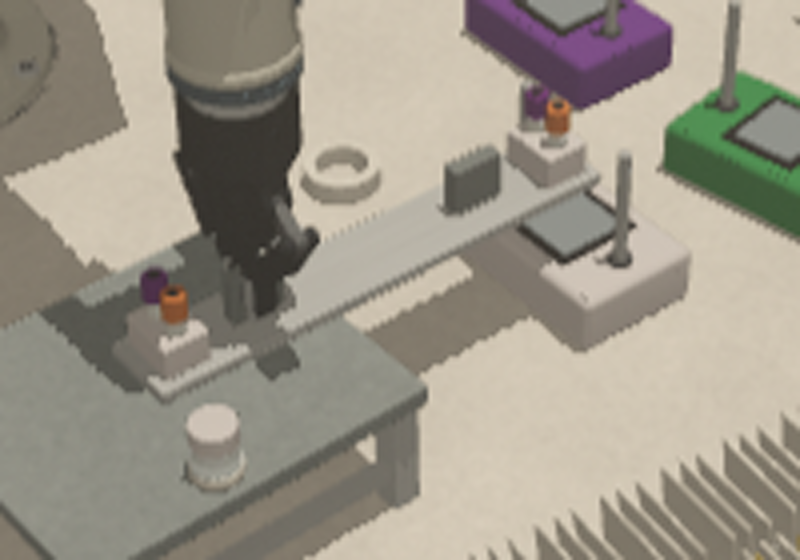

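View pics/wrist6.png

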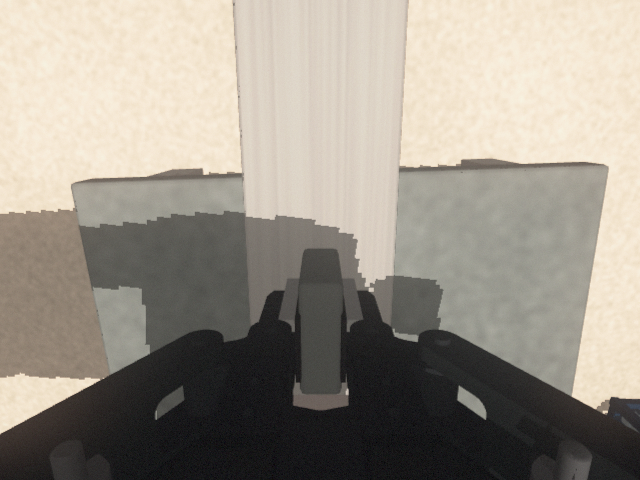

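Run:
```python
from h import *
s=r.sense(); print(s['clock'],s['eef_pos'],s['contact_force'],s['opening'])
print(workorder.sign_off())
```

```text
7.425 [537.59487806  53.03289373 135.74072149] [ 0.19171413 -3.80424788  7.5534759 ] 0.15003835470058888
the job is handed in; nothing more can be done
None
```

I gripped the plate by its trailing fin and slid it along the deck with a slight turn, until its leading edge was between the white reader's posts and level with them. I handed the job in at 7.4 s with the gripper still holding the plate at 110 N.

**Position:** The cameras agree to within about 3 mm:

| Camera | Along the slide | Sideways |
|---|---|---|
| Wrist and scene | leading edge about 1 mm short of the post line | under 1 mm off centre |
| Top | about 1.5 mm past the post line | about 2.5 mm off centre |

The gap leaves 17 mm on each side, so either reading is clear of the posts.

**Plate:** It stayed flat at the pauses I measured, with its top at about 110 mm and a slope under 0.001. The gripper was pressing down with about 7 N. The fin had not shifted between the pads.

**Surroundings:** The jar had not moved in the scene picture. I saw no sign of contact with the reader or its posts; the largest force reading was about 7.5 N, at the wrist.

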